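# Register a project box on the drilling board

### The arm

A 7-joint arm with a two-finger parallel gripper is mounted at the origin on the work surface. World frame = base frame: x ahead of the robot, y to its left, z up, the work surface at z = 0. Lengths are in m, angles in degrees, forces in N, time in s.
With the tool pointing down it reaches from about 0.425 to 0.875 m from the base axis. Payload 4.7 kg.
Tool frame: the origin (TCP) lies on the centre line of the jaws, within the pads' length; the fingertips stand 8 mm ahead of it and the grasp point (between the pads) lies 11 mm behind it; z points along the fingers, y is the direction in which the jaws open and shut (so a half turn about z gives the same grasp; the last joint's range is limited). The gripper opens to 87 mm and grips with 3 to 60 N. Pads are 19 mm wide; open, the fingers measure 117 mm over their backs; the gripper's body (75 mm by 190 mm) begins 51 mm behind the grasp point.
Start: joints at [74.089, 18.392, -4.016, 83.108, 1.295, 78.541, -3.26], TCP at [0.187, -0.623, 0.196] pointing down, gripper open.
Joint ranges: [-163.93, 163.93], [-17.29, 119.83], [-79.2, 71.16], [3.27, 140.29], [-89.18, 269.18], [5.43, 117.66], [-154.24, 154.24]. Speed limits (degrees/s): [147.25, 147.25, 180, 180, 180, 180, 180].

### API

Orientations are given as [roll, pitch, yaw] about the fixed x, y, z axes, in that order (R = Rz(yaw) Ry(pitch) Rx(roll)).
In Python, from cell import env gives the robot as it stands. The module is installed in compiled form; this text tells all that it offers.
- The arm moves only by the tool move_arm, never from a script. Its argument "steps" is a list of rows, each a list of 2 entries, a list of its own where there are three numbers: the shift along the tool's x, y, z in m, then the turn about the tool's z in rad. A call has 1 to 20 rows; each row is the pose to reach, as a shift and turn from the pose commanded when the call began, along the tool's axes at that moment; what a row does not reach only later rows make up. A row lasts 1/8 s, in which the tool goes at most 62.5 mm and 10.7 degrees, less where a joint would pass 70% of its speed; a pose out of reach is approached as far as the arm can. A call with a gripper value outside its range is refused whole. "hand" is the closure, from -1 (fully open) to 1 (shut), set as the call begins (left out, the last holds). The fingers move at their own pace and stop on an object; "squeeze" is the grip in N (left out, the last holds). Time passes only in rows, so rows that repeat a pose let the fingers close. It gives the time, the measured TCP pose, the force and the opening at its end, in the units of the state.
- env.get_obs(): the state, without advancing time (a new reading comes with each control period).
- env.read_camera(name): name is "scene" or "top"; returns (picture, depth): 400x640x3 uint8, red, green, blue; 400x640 float32, m along the optical axis (not along the pixel's ray), 0 where there is no reading.
- env.calibration(name): a dict with "intrinsics" (3x3 intrinsics, pixels), "D" ([k1, k2, p1, p2, k3] as OpenCV has them; the pictures are not rectified), "position" and "orientation" of the camera in the world. Camera axes: x right, y up, looking along -z (the intrinsics and any distortion apply to the point x, -y, -z); pixel columns grow to the right and rows downward; lengths in m; the calibration is good to about 2 mm. A picture is of the moment at which its call begins. calibration takes no time and is no camera call.
- env.sign_off(): hands the job in, once; it reports no verdict.
Trained networks look in the newest picture that a camera, given by its name, has taken for a name from the list of things; names that differ only in an ending like _2 or _b are one class to them, and where a whole thing is asked for, a point or a joint stands for the part that bears it (a point fixed in the world has none). Each returns a list of dicts, best first, with "conf" (0 to 1); they miss things now and then, are a little off and sometimes report something else, mostly with a low value. They report only what shows in the picture. A call takes as long as a camera call. They do not tell look-alikes from the thing itself.
- env.cut_out(camera, query): "region" (400x640 bool, what is visible of it) and "uv" ([column, row] in pixels, amid what is visible of it).
The state is a dict: "time_s": time; "qpos": joint angles; "joint_velocities": joint speeds; "effort": joint torques, N m; "tool_pos": TCP position; "tool_rot": TCP orientation; "force": force on the tool from outside, world axes, zero at the start; "wrist_torque": the same for the moment, N m; "grip_width": finger opening in m.
Only numpy, scipy, OpenCV 4.12 (cv2) and the standard library are available. Lean on these libraries where they do the work, as an engineer would, in place of code of your own. Each camera call takes 0.05 s, during which the arm holds its last target. There are 200 camera calls.

### The job

Slide the bare aluminium project box across the drilling board, without lifting it off the wood, until one long side lies flat against the dark fence and its end is up against the red stop block in the middle. Then let go of it. Leave the blue box and the amber jar where they stand.

Things in the scene. Friction and masses are not known exactly. Their poses are not given: they have to be found in the camera images.
- board: Plywood drilling board 240 (x) x 420 (y) x 12 mm, fixed; origin centre of underside, x away from robot, yaw within 9 deg. On it two rigid stops 20 mm tall: dark steel fence along the far edge (near face at x = +70 mm, 30 mm thick) and a red stop block in the middle (y = -12 to +12 mm, from the fence back to x = 0), leaving a bay on either side of it, one box in each. The rest is flat wood.
- bare_box: The box to register: closed die-cast box, bare silvery aluminium, 60 (x) x 100 (y) x 30 mm tall, rigid, about 0.18 kg, loose on the wood in the left or right bay, turned up to 20 degrees, clear of both stops. Origin: centre of underside. Once registered, its origin is at x = +40 and y = +62 or -62 mm (the bay it began in) in the board's frame.
- blue_box: A box of the same size and shape painted blue, loose in the other bay; a bystander, not to be moved. Origin: centre of its underside.
- jar: Closed amber glass jar with a dark lid, 64 mm in diameter and 80 mm tall, standing loose on the bench to the left or right of the board; a bystander, not to be moved. Origin: centre of its underside.
Things that resemble listed ones, but are neither listed nor needed, are in the scene too. Of the things like the bare_box, leave any that is green; of the rest the larger one is meant.

How it is judged (in metres and radians):
At the end, for the whole second after the job is handed in: The bare box rests on the wood, long side along the fence (within 10 degrees), its centre within 10 mm of where it is when touching both fence and stop block; the blue box has moved less than 15 mm, the jar less than 20 mm and stands upright (x of bare_box in the frame of board between 0.03 and 0.045 m and (y of bare_box in the frame of board between 0.057 and 0.072 m or y of bare_box in the frame of board between -0.072 and -0.057 m) and angle between the x axis of bare_box and the x axis of board, either way round below 0.175 rad and angle between bare_box's own z axis and vertical below 0.1 rad and z of bare_box in the frame of board below 0.02 m and linear speed of bare_box below 0.02 m/s and angular speed of bare_box below 0.1 rad/s and distance of blue_box from where it was at the start of the episode below 0.015 m and distance of jar from where it was at the start of the episode below 0.02 m and angle between jar's own z axis and vertical below 0.15 rad).
It fails at once if the bare box is lifted more than 15 mm off the wood (z of bare_box in the frame of board above 0.027 m).
It fails at once if the blue box is moved by 15 mm or more (distance of blue_box from where it was at the start of the episode above 0.015 m).
It fails at once if the jar is moved by 20 mm or more or knocked over (distance of jar from where it was at the start of the episode above 0.02 m or angle between jar's own z axis and vertical above 0.3 rad).
It also fails if it takes over 42 s, if anything falls off the work surface, if the arm or the gripper's body presses on something with over 40 N, if the wrist force passes 120 N, or if a joint passes its speed limit or range.

## Working session

There is one attempt and no reset: what is moved stays moved. The work goes in short steps, Python scripts to look and compute and a tool call to move; the robot and the scene stay as the last step left them, time stands still between calls to the robot, and variables do not carry over. Pictures are saved under pics/ and viewed, about 8 in all and at most 12, crops included, and the job is handed in when it is done.

Besides the shell and the picture viewer there is one more tool, called after ">>>" by a JSON object that holds its "fn" and its "kwargs". move_arm: Moves the arm, as the interface text tells. Its arguments: {"type":"object","properties":{"steps":{"type":"array"},"hand":{"type":"number"},"squeeze":{"type":"number"}},"required":["steps"]}

```bash
mkdir -p pics
cat > h.py <<'E'
import numpy as np, cv2
from scipy.spatial.transform import Rotation as R
from cell import env
def pts(cam, depth, uv):
    c=env.calibration(cam); K=np.array(c["intrinsics"]);D=np.array(c["D"])
    uv=np.asarray(uv,float).reshape(-1,1,2)
    n=cv2.undistortPoints(uv,K,D).reshape(-1,2)
    i=uv.reshape(-1,2).round().astype(int); d=depth[i[:,1],i[:,0]]
    p=np.c_[n[:,0]*d,-n[:,1]*d,-d]
    return rot(c).apply(p)+np.array(c["position"])
def rot(c):
    o=np.array(c["orientation"],float)
    return R.from_matrix(o) if o.shape==(3,3) else (R.from_quat(o) if o.size==4 else R.from_euler('xyz',o,degrees=True))
def cloud(cam,depth):
    v,u=np.mgrid[0:400,0:640]
    return pts(cam,depth,np.c_[u.ravel(),v.ravel()]).reshape(400,640,3)
E
python3 - <<'E'
from h import *
for c in("top","scene"):
    im,d=env.read_camera(c); cv2.imwrite(f"pics/{c}0.png",im[...,::-1]); np.save(f"{c}0.npy",d); 
    k=env.calibration(c);print(c,k["position"],k["orientation"],k["D"])
    for q in("board","bare_box","blue_box","jar"):
        for r in env.cut_out(c,q):
            m=r["region"]; P=cloud(c,d)[m&(d>0)]
            print(q,round(r["conf"],2),np.round(r["uv"]),m.sum(),np.median(P,0).round(3),np.percentile(P,[2,98],axis=0).round(3).tolist())
o=env.get_obs();print(o["tool_pos"],o["tool_rot"],o["time_s"],o["force"],o["grip_width"])
E
```

```text
top [0.36589328 0.01825286 1.32899938] [  4.77854502  -0.85608627 -89.46651631] [-0.07967618  0.          0.          0.          0.        ]
board 0.78 [342. 159.] 8911 [ 0.602 -0.057  0.014] [[0.47, -0.263, 0.006], [0.709, 0.146, 0.037]]
bare_box 0.77 [309. 176.] 669 [0.542 0.039 0.044] [[0.504, -0.01, 0.017], [0.58, 0.088, 0.048]]
bare_box 0.74 [236. 184.] 641 [0.526 0.265 0.031] [[0.479, 0.225, 0.012], [0.576, 0.305, 0.037]]
bare_box 0.62 [310. 237.] 324 [0.358 0.028 0.023] [[0.326, 0.006, 0.002], [0.392, 0.053, 0.028]]
blue_box 0.63 [377. 175.] 645 [ 0.557 -0.175  0.043] [[0.529, -0.225, 0.022], [0.585, -0.127, 0.049]]
jar 0.77 [463. 172.] 449 [ 0.566 -0.42   0.078] [[0.539, -0.455, 0.009], [0.596, -0.399, 0.086]]
scene [ 1.01678076 -0.4626824   1.06959343] [34.82862438 -0.42773686 50.02187823] [-0.05425597  0.          0.          0.          0.        ]
board 0.84 [341. 250.] 9937 [ 0.621 -0.079  0.012] [[0.477, -0.263, 0.005], [0.719, 0.143, 0.034]]
bare_box 0.78 [356. 212.] 750 [0.554 0.034 0.041] [[0.514, -0.013, 0.011], [0.589, 0.089, 0.046]]
bare_box 0.75 [407. 168.] 586 [0.537 0.257 0.029] [[0.488, 0.223, 0.004], [0.582, 0.303, 0.034]]
bare_box 0.72 [312. 178.] 311 [0.371 0.026 0.02 ] [[0.334, 0.001, 0.0], [0.403, 0.056, 0.025]]
blue_box 0.78 [302. 260.] 892 [ 0.569 -0.18   0.041] [[0.535, -0.226, 0.014], [0.594, -0.129, 0.045]]
blue_box 0.33 [343. 250.] 9830 [ 0.622 -0.079  0.012] [[0.478, -0.263, 0.006], [0.718, 0.143, 0.035]]
jar 0.92 [224. 312.] 724 [ 0.588 -0.431  0.077] [[0.55, -0.459, 0.003], [0.604, -0.402, 0.083]]
[ 0.18695897 -0.62256072  0.1960503 ] [1.79995609e+02 3.97095650e-03 1.67199165e+01] 0.5 [0.56058953 0.60727331 0.28661271] 0.08693472831992251
```

Run:
```python
from h import *
t=cv2.imread("pics/top0.png");cv2.imwrite("pics/crop0.png",cv2.resize(t[110:270,180:500],None,fx=2.5,fy=2.5,interpolation=cv2.INTER_CUBIC))
for c in("top","scene"):
    d=np.load(f"{c}0.npy");P=cloud(c,d);ok=(d>0)&(abs(P[...,2])<.02)
    r=env.cut_out(c,"board")[0]["region"] 
    ok&=~cv2.dilate(r.astype(np.uint8),np.ones((15,15))).astype(bool)
    Q=P[ok];A=np.c_[Q[:,:2],np.ones(len(Q))];print(c,np.linalg.lstsq(A,Q[:,2],rcond=None)[0],np.median(Q[:,2]),len(Q))
    k=env.calibration(c);print(np.array(k["intrinsics"]).round(1).tolist())
```

```text
top [-0.00014376  0.00032965  0.00225336] 0.001989702406253735 180112
[[419.6, 0.0, 321.4], [0.0, 419.6, 199.3], [0.0, 0.0, 1.0]]
scene [ 0.00096753 -0.00051532 -0.00054772] -0.0004491664362563652 161164
[[424.8, 0.0, 330.1], [0.0, 424.8, 197.7], [0.0, 0.0, 1.0]]
```

View pics/scene0.png

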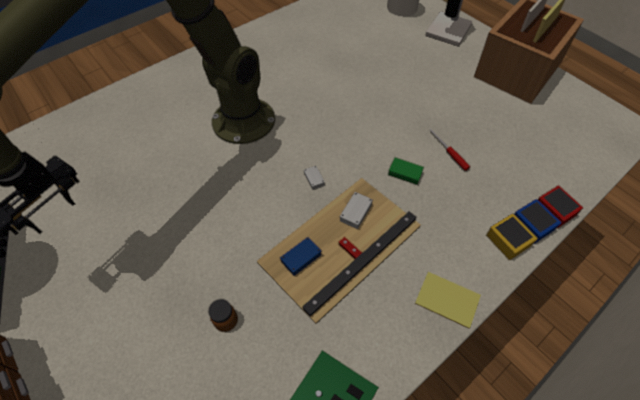

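View pics/crop0.png

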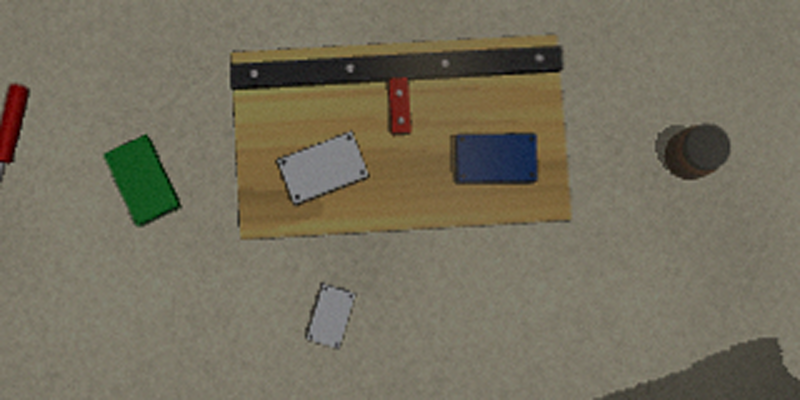

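```bash
cat >> h.py <<'E'
def rect(cam,im,d,q,near,zh,sel=None):
    """min-area rectangle (world x,y) of the detection nearest to `near`, rays cut with plane z=zh"""
    c=env.calibration(cam);K=np.array(c["intrinsics"]);D=np.array(c["D"])
    P=cloud(cam,d); rs=[r for r in env.cut_out(cam,q)]
    rs.sort(key=lambda r:np.linalg.norm(np.median(P[r["region"]&(d>0)],0)[:2]-near)); m=rs[0]["region"]&(d>0)
    b=np.median(P[(d>0)&(abs(P[...,2])<.006)][:,2])   # bench bias
    m&=abs(P[...,2]-b-zh)<.005
    if sel is not None: m&=sel
    m=cv2.morphologyEx(m.astype(np.uint8),cv2.MORPH_OPEN,np.ones((3,3)))
    cs=max(cv2.findContours(m,cv2.RETR_EXTERNAL,cv2.CHAIN_APPROX_NONE)[0],key=cv2.contourArea).reshape(-1,2)
    n=cv2.undistortPoints(cs.astype(float).reshape(-1,1,2),K,D).reshape(-1,2)
    r=rot(c).apply(np.c_[n[:,0],-n[:,1],-np.ones(len(n))]);o=np.array(c["position"])
    p=(o+r*((zh-o[2])/r[:,2])[:,None])[:,:2]
    (cx,cy),(w,h),a=cv2.minAreaRect((p*1000).astype(np.float32))
    if w>h: w,h,a=h,w,a-90
    a=(a+90)%180-90
    return np.round([cx,cy,w,h,a],1)   # mm, a: yaw of short axis
E
python3 - <<'E'
from h import *
for c in("top","scene"):
    im,d=env.read_camera(c);hs=cv2.cvtColor(im,cv2.COLOR_RGB2HSV)
    for q,n,z in(("board",(.6,-.06),.012),("board",(.6,-.06),.032),("bare_box",(.54,.04),.042),("blue_box",(.56,-.18),.042)):
        print(c,q,z,rect(c,im,d,q,np.array(n),z))
    P=cloud(c,d);b=env.cut_out(c,"board")[0]["region"]
    red=b&((hs[...,0]<8)|(hs[...,0]>172))&(hs[...,1]>150)&(P[...,2]>.02)
    print("red",red.sum(),np.percentile(P[red],[3,50,97],axis=0).round(3).tolist())
E
```

```text
top board 0.012 [566.4 -60.5 193.5 420.8   3.8]
top board 0.032 [638.1 -12.5  98.2 308.8   4. ]
top bare_box 0.042 [542.5  39.   59.2  98.9  22.1]
top blue_box 0.042 [ 557.5 -175.1   56.5   94.4    0.7]
red 142 [[0.592, -0.066, 0.03], [0.625, -0.054, 0.034], [0.659, -0.044, 0.039]]
scene board 0.012 [566.5 -60.6 183.9 422.1   4.1]
scene board 0.032 [645.5 -57.1 101.6 417.3   4. ]
scene bare_box 0.042 [549.7  38.5  60.5 102.6  21.7]
scene blue_box 0.042 [ 564.9 -177.1   61.6  100.9    1. ]
red 174 [[0.597, -0.068, 0.022], [0.629, -0.06, 0.031], [0.661, -0.046, 0.035]]
```

The candidates are the large silver box on the board (top 309,176), the small silver box on the bench (310,237) and a green box (236,184). The first fits: it is bare, it is the larger silver one, and it stands on the wood in the left bay. The enlarged crop confirms this. The blue box is in the right bay and the jar stands to the right. The plan is to push the near long side with two half-open fingers, then push the outer end.

>>> {"fn": "move_arm", "kwargs": {"steps": [[[0.316, -0.242, 0], 0.1], [[0.316, -0.242, 0], 0.222], [[0.316, -0.242, 0], 0.222], [[0.316, -0.242, 0], 0.222], [[0.316, -0.242, 0], 0.222], [[0.316, -0.242, 0], 0.222], [[0.316, -0.242, 0], 0.222], [[0.465, -0.546, 0], 0.222], [[0.465, -0.546, 0], 0.222], [[0.465, -0.546, 0], 0.222], [[0.465, -0.546, 0], 0.222], [[0.465, -0.546, 0], 0.222], [[0.465, -0.546, 0], 0.222], [[0.465, -0.546, 0], 0.222], [[0.465, -0.546, 0.08], 0.222], [[0.465, -0.546, 0.1], 0.222], [[0.465, -0.546, 0.1], 0.222], [[0.465, -0.546, 0.1], 0.222]], "hand": 0}}

```text
time_s: 3.45
tool_pos: [0.4764, 0.0333, 0.0975]
tool_rot: [180.0, -0.1, 3.9]
force: [-0.0, 0.9, 0.1]
grip_width: 0.0437
```

Run:
```python
from h import *
ims=[]
for c,(cx,cy) in(("top",(309,185)),("scene",(345,205))):
    im,d=env.read_camera(c);k=env.calibration(c);o=env.get_obs()
    T=R.from_euler('xyz',o["tool_rot"],degrees=True)
    im=im.copy()
    s=4;x0,y0=cx-50,cy-65
    a=cv2.resize(im[y0:y0+130,x0:x0+100][...,::-1],None,fx=s,fy=s,interpolation=cv2.INTER_CUBIC)
    for off in([0,.022,.008],[0,-.022,.008],[0,.037,.008],[0,-.037,.008]):
        w=T.apply(off)+o["tool_pos"]; p=rot(k).inv().apply(w-k["position"])*[1,-1,-1]
        u=cv2.projectPoints(p.reshape(1,3),np.zeros(3),np.zeros(3),np.array(k["intrinsics"]),np.array(k["D"]))[0].ravel()
        cv2.circle(a,tuple(int(v) for v in((u-[x0,y0]+.5)*s)),3,(255,0,255),1)
    ims.append(a)
cv2.imwrite("pics/g1.png",np.hstack(ims))
```

```text
(no output)
```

View pics/g1.png

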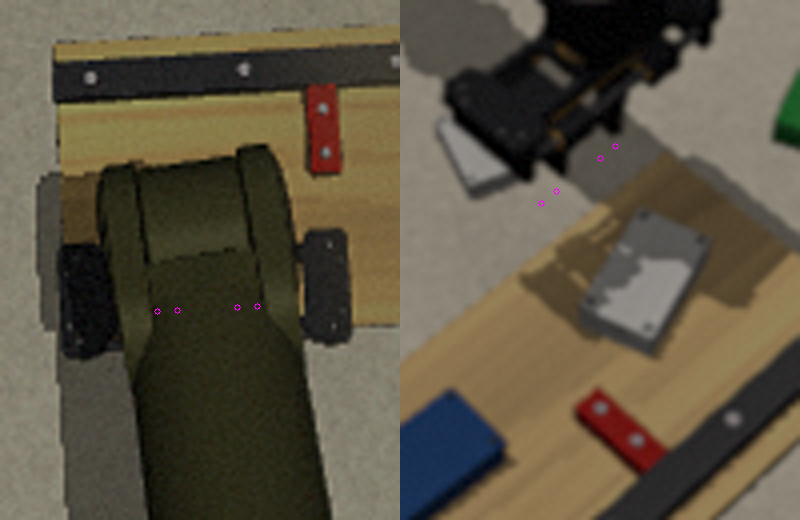

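Run:
```python
from h import *
o=env.get_obs();T=R.from_euler('xyz',o["tool_rot"],degrees=True)
for c in("scene","top"):
    im,d=env.read_camera(c);P=cloud(c,d)
    L=T.inv().apply((P-o["tool_pos"]).reshape(-1,3)).reshape(P.shape)
    m=(d>0)&(abs(L[...,0])<.06)&(abs(L[...,1])<.1)&(L[...,2]>-.06)&(L[...,2]<.03)
    v,u=np.nonzero(m);Q=L[m]*1000
    print(c,len(Q))
    for lo in range(-60,30,10):
        s=(Q[:,2]>=lo)&(Q[:,2]<lo+10)
        if s.sum()>2:
            print(lo,s.sum(),'x',np.percentile(Q[s,0],[0,50,100]).round(),'y',np.sort(Q[s,1])[::max(1,s.sum()//10)].round())
```

```text
scene 83
-60 17 x [-7. 10. 13.] y [-31. -31. -29. -29. -26. -25. -25. -23. -23. -23. -22. -21.  31.  31.
  31.  31.  32.]
-50 23 x [-1. 10. 13.] y [-33. -27. -24. -23. -22. -22.  21.  26.  29.  29.  30.  31.]
-40 30 x [-8.  7. 13.] y [-28. -25. -23. -23. -22.  22.  26.  29.  30.  30.]
-30 13 x [-6. 11. 13.] y [-30. -29. -27. -27. -24. -23. -22.  21.  25.  28.  29.  30.  30.]
top 0
```

>>> {"fn": "move_arm", "kwargs": {"steps": [[[0, 0, 0.05], 0], [[0, 0, 0.07], 0], [[0, 0, 0.07], 0], [[0, 0, 0.07], 0]]}}

```text
time_s: 4.15
tool_pos: [0.4766, 0.0342, 0.0274]
tool_rot: [180.0, -0.1, 4.0]
force: [-0.1, -0.9, 0.1]
grip_width: 0.0435
```

Run:
```python
from h import *
o=env.get_obs();print(o["tool_pos"],o["force"]);T=R.from_euler('xyz',o["tool_rot"],degrees=True)
c="scene";im,d=env.read_camera(c);P=cloud(c,d)
L=T.inv().apply((P-o["tool_pos"]).reshape(-1,3)).reshape(P.shape)*1000
hs=im.max(2)
m=(d>0)&(abs(L[...,0])<40)&(abs(L[...,1])<60)&(L[...,2]>-60)&(P[...,2]>.02)&(hs<60)
Q=L[m];s=np.argsort(-Q[:,2])[:24];print(Q[s].round().tolist())
x0,y0=310,140
cv2.imwrite("pics/g2.png",cv2.convertScaleAbs(cv2.resize(im[y0:y0+100,x0:x0+110][...,::-1],None,fx=6,fy=6,interpolation=cv2.INTER_CUBIC),alpha=1.8))
```

```text
[0.47655082 0.03423849 0.02744561] [-0.05133588 -0.89902517  0.05117958]
[[33.0, -35.0, -13.0], [6.0, -23.0, -28.0], [12.0, 28.0, -28.0], [-3.0, 30.0, -28.0], [-2.0, -23.0, -29.0], [12.0, -22.0, -29.0], [9.0, 29.0, -30.0], [14.0, -28.0, -30.0], [3.0, -22.0, -30.0], [-4.0, -25.0, -31.0], [5.0, 29.0, -31.0], [6.0, -23.0, -32.0], [13.0, -25.0, -32.0], [-4.0, 29.0, -32.0], [12.0, -29.0, -33.0], [1.0, 30.0, -33.0], [11.0, -27.0, -33.0], [2.0, -22.0, -34.0], [12.0, -21.0, -35.0], [10.0, -24.0, -36.0], [9.0, 30.0, -36.0], [5.0, 30.0, -37.0], [6.0, -23.0, -37.0], [14.0, 31.0, -37.0]]
```

View pics/g2.png

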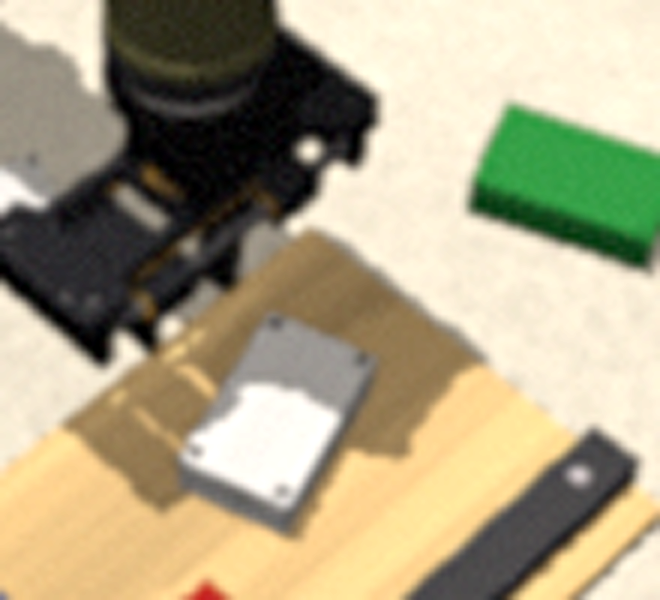

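>>> {"fn": "move_arm", "kwargs": {"steps": [[[0.01, 0, 0], 0], [[0.017, 0, 0], 0], [[0.024, 0, 0], 0], [[0.031, 0, 0], 0], [[0.038, 0, 0], 0], [[0.045, 0, 0], 0], [[0.052, 0, 0], 0], [[0.059, 0, 0], 0], [[0.066, 0, 0], 0], [[0.072, 0, 0], 0], [[0.078, 0, 0], 0], [[0.084, 0, 0], 0], [[0.09, 0, 0], 0], [[0.094, 0, 0], 0], [[0.097, 0, 0], 0], [[0.1, 0, 0], 0], [[0.1, 0, 0], 0]]}}

```text
time_s: 6.32
tool_pos: [0.5751, 0.0412, 0.026]
tool_rot: [180.0, 0.0, 4.0]
force: [0.1, 0.8, 0.2]
grip_width: 0.0437
```

Run:
```python
from h import *
c="scene";im,d=env.read_camera(c)
x0,y0=280,150
cv2.imwrite("pics/g3.png",cv2.convertScaleAbs(cv2.resize(im[y0:y0+130,x0:x0+160][...,::-1],None,fx=4,fy=4,interpolation=cv2.INTER_CUBIC),alpha=1.5))
print(rect(c,im,d,"bare_box",np.array([.63,.03]),.042),env.get_obs()["force"])
```

```text
[586.5   9.6   8.5  10.3  48. ] [-0.29183581  0.33148585  0.37062565]
```

View pics/g3.png

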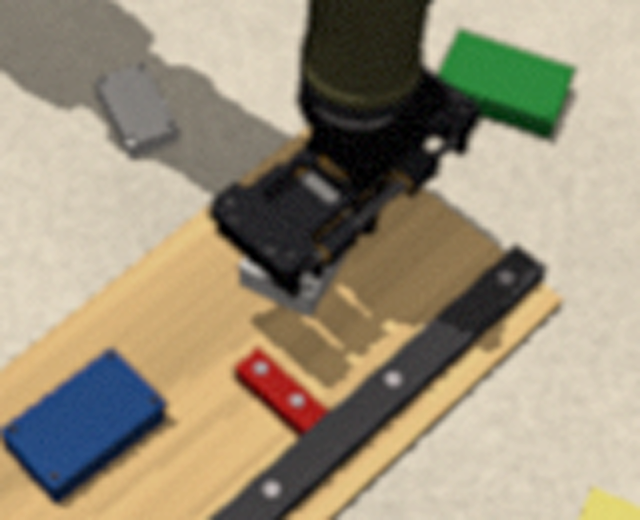

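Run:
```python
from h import *
o=env.get_obs();T=R.from_euler('xyz',o["tool_rot"],degrees=True)
c="scene";im,d=env.read_camera(c);P=cloud(c,d)
L=T.inv().apply((P-o["tool_pos"]).reshape(-1,3)).reshape(P.shape)*1000
np.set_printoptions(linewidth=200)
for r in range(200,234,2):
  print(r,' '.join(f"{L[r,u,0]:.0f},{L[r,u,1]:.0f},{P[r,u,2]*1000:.0f},{im[r,u].max()}" for u in range(336,370,3)))
cv2.imwrite("pics/g4.png",cv2.convertScaleAbs(cv2.resize(im[190:240,325:385][...,::-1],None,fx=12,fy=12,interpolation=cv2.INTER_CUBIC),alpha=2.2))
```

```text
200 -27,85,164,41 -20,82,168,25 -17,74,164,23 -10,70,167,25 -15,52,144,20 -9,47,145,27 -4,41,145,25 2,36,146,26 7,29,144,33 21,34,164,53 27,29,165,21 26,15,150,16
202 -21,92,168,29 -18,83,163,27 -11,79,166,26 -7,72,163,26 -0,68,166,24 -3,53,147,25 1,46,145,26 7,41,147,27 12,35,146,25 25,39,164,22 27,29,155,30 -0,-22,75,12
204 -19,93,162,31 -13,88,164,38 -8,83,164,29 -2,78,165,27 3,71,164,24 8,66,165,22 7,52,149,25 10,43,143,28 24,49,163,25 27,40,157,18 27,28,146,24 30,18,139,35
206 -17,95,157,10 -9,92,164,27 -4,86,163,26 4,84,169,24 6,75,162,23 12,69,162,30 17,63,161,25 23,59,163,28 29,54,164,17 25,36,143,24 31,32,145,22 38,28,147,30
208 -25,87,132,20 -6,95,160,12 1,91,164,26 8,88,168,24 13,81,166,26 17,75,164,27 21,68,162,27 28,64,164,17 25,49,146,27 31,43,147,22 36,37,146,25 40,29,141,32
210 -75,34,10,108 -13,88,136,1 4,94,161,23 11,91,165,24 17,85,166,22 21,79,164,27 27,75,166,27 33,69,167,23 31,54,148,22 34,45,142,26 41,42,147,15 39,27,129,61
212 -69,41,13,143 -14,86,123,70 4,94,152,3 15,95,165,31 22,91,168,43 24,82,162,26 31,78,165,28 36,73,165,28 32,55,142,54 38,50,143,15 40,40
[... 863 characters left out ...]
7,20,69 -4,44,25,56 5,41,32,58 12,37,37,73 11,21,17,75 14,11,9,89 19,4,7,125 27,-1,12,99
226 -35,73,11,136 -30,66,9,133 -23,61,11,134 -17,54,11,139 -10,49,13,110 -4,43,13,67 6,42,25,60 13,36,26,55 13,22,10,88 20,17,12,88 26,11,13,87 31,3,9,115
228 -28,80,15,133 -24,72,11,132 -17,66,13,133 -11,60,13,102 -5,54,13,83 -0,47,11,85 7,41,13,81 13,36,15,73 19,29,13,90 24,22,11,85 30,16,12,88 37,10,14,88
230 -25,84,13,133 -19,77,12,133 -13,71,12,122 -9,63,8,77 -1,58,12,87 5,52,11,91 10,44,9,91 18,41,15,132 23,33,12,97 27,25,8,87 36,22,15,85 40,13,9,90
232 -21,87,10,133 -14,81,12,137 -9,74,10,135 -2,70,13,97 3,62,10,91 10,58,14,91 15,50,11,91 21,44,12,88 26,37,9,132 34,32,13,85 40,26,13,90 46,20,14,94
```

View pics/g4.png

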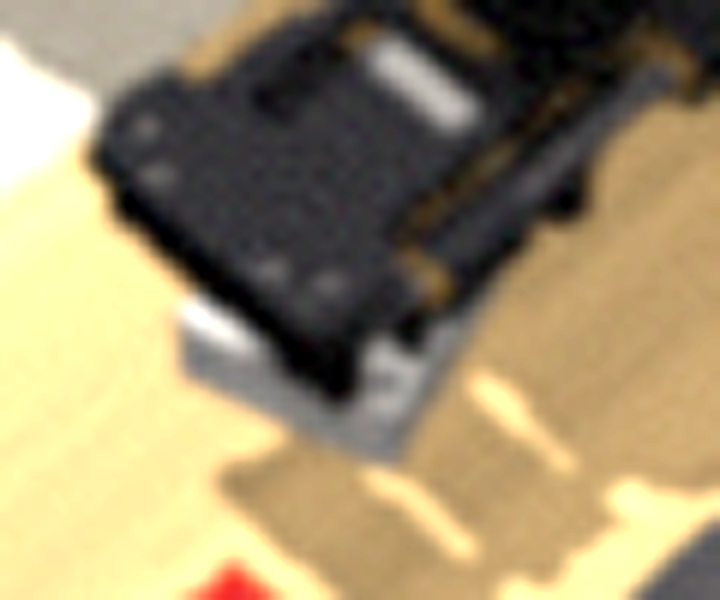

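The box has not moved. The fingertips passed over it because they sit about 25 mm higher than the stated geometry implies. I'll back off and descend by feel.

>>> {"fn": "move_arm", "kwargs": {"steps": [[[-0.05, 0, 0], 0], [[-0.1, 0, 0], 0], [[-0.1, 0, 0], 0], [[-0.1, 0, 0.004], 0], [[-0.1, 0, 0.008], 0], [[-0.1, 0, 0.012], 0], [[-0.1, 0, 0.014], 0], [[-0.1, 0, 0.014], 0]]}}

```text
time_s: 7.48
tool_pos: [0.4751, 0.0343, 0.0117]
tool_rot: [-180.0, 0.0, 4.0]
force: [0.1, -0.3, 1.6]
grip_width: 0.0435
```

```bash
cat >> h.py <<'E'
def tips():
    o=env.get_obs();T=R.from_euler('xyz',o["tool_rot"],degrees=True)
    im,d=env.read_camera("scene");P=cloud("scene",d)
    L=T.inv().apply((P-o["tool_pos"]).reshape(-1,3)).reshape(P.shape)*1000
    m=(d>0)&(abs(L[...,0])<16)&(abs(L[...,1])<45)&(P[...,2]>.017)&(P[...,2]<.1)&(im.max(2)<80)
    q=np.c_[L[m][:,:2],P[m][:,2]*1000,im[m].max(1)]
    print(q[np.argsort(q[:,2])[:20]].round().tolist(),o["force"])
E
python3 -c "
from h import *
tips()"
```

```text
[[10.0, -30.0, 36.0, 53.0], [-0.0, -23.0, 37.0, 39.0], [6.0, 29.0, 38.0, 41.0], [13.0, 27.0, 38.0, 68.0], [2.0, 29.0, 38.0, 57.0], [-4.0, -23.0, 38.0, 26.0], [8.0, -24.0, 39.0, 24.0], [13.0, -23.0, 40.0, 68.0], [4.0, -23.0, 41.0, 18.0], [-1.0, 30.0, 42.0, 59.0], [2.0, -25.0, 43.0, 7.0], [11.0, 29.0, 43.0, 18.0], [12.0, 23.0, 43.0, 69.0], [9.0, 27.0, 44.0, 1.0], [2.0, 30.0, 45.0, 24.0], [11.0, 26.0, 45.0, 28.0], [14.0, 28.0, 45.0, 41.0], [13.0, -23.0, 45.0, 30.0], [5.0, 28.0, 45.0, 0.0], [1.0, -21.0, 46.0, 13.0]] [ 0.13950307 -0.26083483  1.64428297]
```

>>> {"fn": "move_arm", "kwargs": {"steps": [[[0, 0, 0.004], 0], [[0, 0, 0.008], 0], [[0, 0, 0.012], 0], [[0, 0, 0.014], 0], [[0, 0, 0.014], 0]]}}

```text
time_s: 8.15
tool_pos: [0.4751, 0.0341, -0.0022]
tool_rot: [-180.0, 0.0, 4.0]
force: [-0.2, 0.9, 0.6]
grip_width: 0.0438
```

```bash
python3 -c "
from h import *
tips()"
```

```text
[[-4.0, 27.0, 20.0, 39.0], [12.0, -29.0, 23.0, 68.0], [10.0, -26.0, 24.0, 46.0], [-3.0, -23.0, 25.0, 34.0], [6.0, 28.0, 26.0, 21.0], [7.0, -25.0, 27.0, 5.0], [13.0, 23.0, 28.0, 72.0], [6.0, -22.0, 30.0, 24.0], [15.0, 29.0, 31.0, 54.0], [12.0, -20.0, 31.0, 40.0], [13.0, -27.0, 31.0, 46.0], [11.0, -25.0, 31.0, 20.0], [12.0, 22.0, 32.0, 74.0], [5.0, -23.0, 32.0, 4.0], [3.0, -21.0, 32.0, 19.0], [-0.0, 31.0, 33.0, 20.0], [14.0, 32.0, 33.0, 36.0], [5.0, 31.0, 33.0, 15.0], [1.0, -22.0, 34.0, 12.0], [3.0, 30.0, 35.0, 5.0]] [-0.15843769  0.8783439   0.58705657]
```

>>> {"fn": "move_arm", "kwargs": {"steps": [[[0.01, 0, 0], 0], [[0.017, 0, 0], 0], [[0.024, 0, 0], 0], [[0.031, 0, 0], 0], [[0.038, 0, 0], 0], [[0.045, 0, 0], 0], [[0.052, 0, 0], 0], [[0.059, 0, 0], 0], [[0.066, 0, 0], 0], [[0.072, 0, 0], 0], [[0.078, 0, 0], 0], [[0.084, 0, 0], 0], [[0.09, 0, 0], 0], [[0.094, 0, 0], 0], [[0.097, 0, 0], 0], [[0.097, 0, 0], 0]]}}

```text
time_s: 10.2
tool_pos: [0.5725, 0.041, -0.0019]
tool_rot: [-180.0, -0.0, 4.0]
force: [0.3, -0.5, -0.1]
grip_width: 0.0433
```

Run:
```python
from h import *
c="scene";im,d=env.read_camera(c)
print(rect(c,im,d,"bare_box",np.array([.63,.03]),.042),env.get_obs()["force"])
a=im[190:260,310:420];b=cv2.convertScaleAbs(cv2.resize(a[...,::-1],None,fx=6,fy=6,interpolation=cv2.INTER_CUBIC),alpha=1.6)
cv2.imwrite("pics/g5.png",b)
```

```text
[617.8  35.   60.5 100.7   4.2] [-0.27818564 -0.66297206  0.65216891]
```

View pics/g5.png

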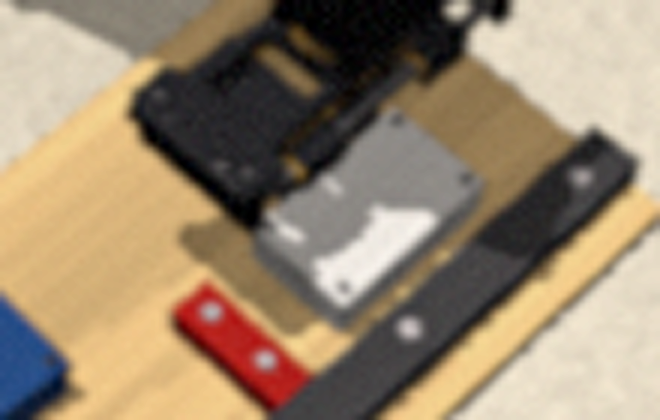

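>>> {"fn": "move_arm", "kwargs": {"steps": [[[0.004, 0, 0], 0], [[0.007, 0, 0], 0], [[0.009, 0, 0], 0], [[0.01, 0, 0], 0], [[0.01, 0, 0], 0]]}}

```text
time_s: 10.92
tool_pos: [0.5821, 0.0416, -0.002]
tool_rot: [180.0, -0.0, 4.0]
force: [-0.2, -0.7, 0.4]
grip_width: 0.0435
```

Run:
```python
from h import *
c="scene";im,d=env.read_camera(c)
print(rect(c,im,d,"bare_box",np.array([.63,.03]),.042),rect(c,im,d,"board",np.array([.6,-.06]),.032),rect(c,im,d,"blue_box",np.array([.56,-.18]),.042),env.get_obs()["force"])
```

```text
Traceback (most recent call last):
  File "h.py", line 26, in rect
    cs=max(cv2.findContours(m,cv2.RETR_EXTERNAL,cv2.CHAIN_APPROX_NONE)[0],key=cv2.contourArea).reshape(-1,2)
       ~~~^^^^^^^^^^^^^^^^^^^^^^^^^^^^^^^^^^^^^^^^^^^^^^^^^^^^^^^^^^^^^^^^^^^^^^^^^^^^^^^^^^^^
ValueError: max() iterable argument is empty
```

>>> {"fn": "move_arm", "kwargs": {"steps": [[[0.001, 0, 0], 0], [[0.002, 0, 0], 0], [[0.003, 0, 0], 0], [[0.003, 0, 0], 0]]}}

```text
time_s: 11.52
tool_pos: [0.5839, 0.0417, -0.0021]
tool_rot: [180.0, 0.1, 4.0]
force: [-5.1, -0.5, 3.6]
grip_width: 0.0434
```

Run:
```python
from h import *
c="scene";im,d=env.read_camera(c)
print(env.get_obs()["force"])
for q,n,z in(("bare_box",(.63,.03),.042),("board",(.6,-.06),.032),("blue_box",(.56,-.18),.042)):
    try: print(q,rect(c,im,d,q,np.array(n),z))
    except Exception as e: print(q,e)
```

```text
[-4.12879597 -0.26445803  3.40382674]
bare_box [629.7  35.6  60.3 101.    4.2]
board [645.5 -56.3 101.7 419.7   4.2]
blue_box [ 565.1 -177.1   61.9  100.4    1. ]
```

>>> {"fn": "move_arm", "kwargs": {"steps": [[[-0.02, 0, 0], 0], [[-0.025, 0, -0.03], 0], [[-0.025, 0, -0.06], 0], [[-0.025, 0, -0.06], 0], [[0, -0.05, -0.06], 0], [[0.041, -0.08, -0.06], 0], [[0.041, -0.08, -0.06], 0], [[0.041, -0.08, -0.04], 0], [[0.041, -0.08, -0.02], 0], [[0.041, -0.08, -0.014], 0], [[0.041, -0.08, -0.014], 0], [[0.041, -0.08, -0.014], 0]], "hand": 1, "squeeze": 5}}

```text
time_s: 13.22
tool_pos: [0.6208, 0.1244, 0.0127]
tool_rot: [180.0, -0.1, 4.0]
force: [-0.5, 0.1, -0.2]
grip_width: 0.0003
```

Run:
```python
from h import *
tips()
c="scene";im,d=env.read_camera(c)
print(rect(c,im,d,"bare_box",np.array([.63,.03]),.042))
cv2.imwrite("pics/g6.png",cv2.convertScaleAbs(cv2.resize(im[160:250,320:440][...,::-1],None,fx=6,fy=6,interpolation=cv2.INTER_CUBIC),alpha=1.6))
```

```text
[[13.0, -9.0, 40.0, 66.0], [12.0, -2.0, 41.0, 64.0], [9.0, 9.0, 44.0, 34.0], [13.0, -4.0, 45.0, 46.0], [11.0, 8.0, 45.0, 30.0], [14.0, 11.0, 45.0, 58.0], [14.0, 7.0, 48.0, 62.0], [12.0, 1.0, 49.0, 26.0], [14.0, -6.0, 50.0, 32.0], [12.0, -3.0, 51.0, 17.0], [14.0, 8.0, 53.0, 37.0], [1.0, 6.0, 53.0, 9.0], [-2.0, 8.0, 58.0, 9.0], [2.0, 9.0, 62.0, 2.0], [5.0, 9.0, 65.0, 12.0], [1.0, 10.0, 67.0, 9.0], [5.0, 11.0, 73.0, 6.0], [11.0, 15.0, 78.0, 27.0], [9.0, 13.0, 79.0, 14.0]] [-0.48626335  0.13039079 -0.24138119]
[629.2  33.   60.6  95.4   4. ]
```

View pics/g6.png

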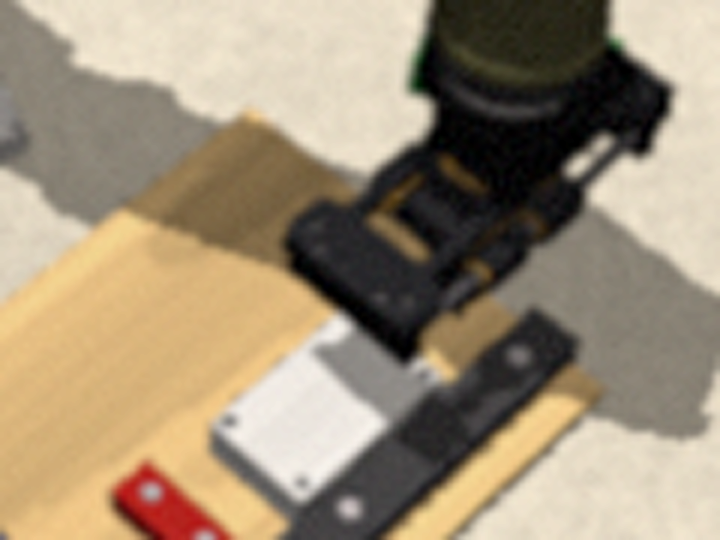

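>>> {"fn": "move_arm", "kwargs": {"steps": [[[0, 0, 0.008], 0], [[0, 0, 0.014], 0], [[0, 0, 0.014], 0], [[0, 0.01, 0.014], 0], [[0, 0.017, 0.014], 0], [[0, 0.023, 0.014], 0], [[0, 0.029, 0.014], 0], [[0, 0.035, 0.014], 0], [[0, 0.041, 0.014], 0], [[0, 0.046, 0.014], 0], [[0, 0.05, 0.014], 0], [[0, 0.05, 0.014], 0]]}}

```text
time_s: 14.88
tool_pos: [0.6238, 0.0738, -0.002]
tool_rot: [180.0, 0.0, 4.0]
force: [0.2, -0.1, -0.7]
grip_width: 0.0005
```

Run:
```python
from h import *
c="scene";im,d=env.read_camera(c)
print(rect(c,im,d,"bare_box",np.array([.63,.0]),.042),env.get_obs()["force"])
cv2.imwrite("pics/g7.png",cv2.convertScaleAbs(cv2.resize(im[180:270,310:430][...,::-1],None,fx=6,fy=6,interpolation=cv2.INTER_CUBIC),alpha=1.6))
```

```text
[631.6  13.2  59.3  99.8   3.8] [-0.07627441 -0.15471285  0.11420471]
```

View pics/g7.png

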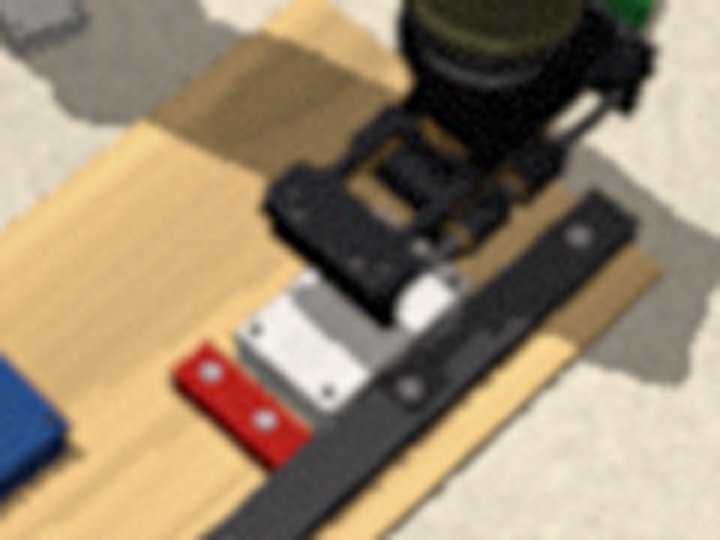

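>>> {"fn": "move_arm", "kwargs": {"steps": [[[0, 0.004, 0], 0], [[0, 0.006, 0], 0], [[0, 0.008, 0], 0], [[0, 0.0095, 0], 0], [[0, 0.0095, 0], 0]]}}

```text
time_s: 15.6
tool_pos: [0.6242, 0.0656, -0.0021]
tool_rot: [-180.0, 0.0, 4.0]
force: [-0.5, 2.5, 0.5]
grip_width: 0.0002
```

Run:
```python
from h import *
c="scene";im,d=env.read_camera(c)
print(rect(c,im,d,"bare_box",np.array([.63,.0]),.042),env.get_obs()["force"])
```

```text
[632.    4.2  58.8  98.4   4.8] [-0.6160826   1.77344175 -0.12686124]
```

>>> {"fn": "move_arm", "kwargs": {"steps": [[[0, 0.001, 0], 0], [[0, 0.001, 0], 0], [[0, -0.01, 0], 0], [[0, -0.025, 0], 0], [[0, -0.03, -0.04], 0], [[0, -0.03, -0.1], 0], [[-0.03, -0.05, -0.15], 0], [[-0.08, -0.08, -0.17], 0], [[-0.12, -0.1, -0.17], 0], [[-0.12, -0.1, -0.17], 0], [[-0.12, -0.1, -0.17], 0]]}}

```text
time_s: 17.08
tool_pos: [0.4985, 0.156, 0.1683]
tool_rot: [179.9, -0.1, 4.0]
force: [-0.1, -1.1, 0.3]
grip_width: 0.0005
```

Run:
```python
from h import *
for c in("scene","top"):
  im,d=env.read_camera(c)
  for q,n,z in(("bare_box",(.63,.0),.042),("board",(.6,-.06),.032),("blue_box",(.56,-.18),.042)):
    try: print(c,q,rect(c,im,d,q,np.array(n),z))
    except Exception as e: print(q,e)
  for r in env.cut_out(c,"jar")[:1]: print("jar",np.median(cloud(c,d)[r["region"]&(d>0)],0).round(3))
  if c=="scene": cv2.imwrite("pics/g8.png",cv2.convertScaleAbs(cv2.resize(im[170:330,250:430][...,::-1],None,fx=3.7,fy=3.7,interpolation=cv2.INTER_CUBIC),alpha=1.4))
```

```text
scene bare_box [631.4   5.2  61.1 100.8   4. ]
scene board [645.4 -55.4 101.6 417.9   4.1]
scene blue_box [ 565.3 -177.3   60.9  101.4    1.1]
jar [ 0.587 -0.432  0.076]
top bare_box [625.3   6.9  59.1  99.7   4.4]
top board [ 644.6 -124.5  101.   277.1    4.2]
top blue_box [ 557.6 -176.7   56.5   97.6    0.7]
jar [ 0.565 -0.416  0.077]
```

View pics/g8.png

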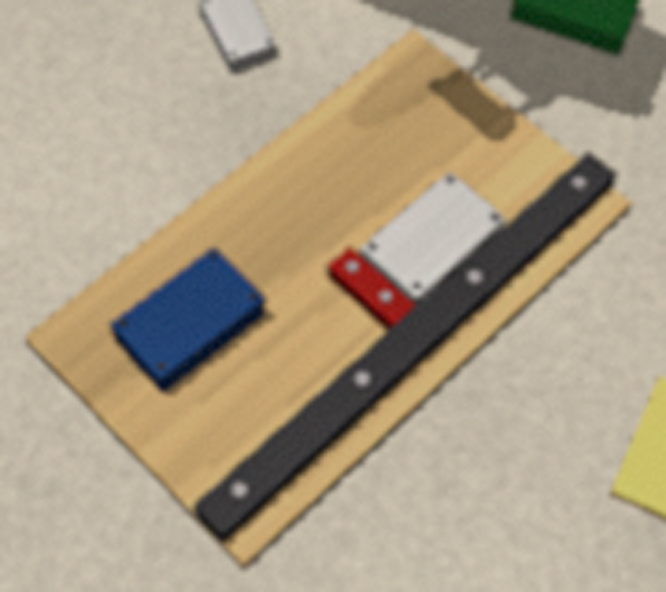

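```bash
python3 -c "
from cell import env
print(env.sign_off())"
```

```text
the job is handed in; nothing more can be done
None
```

I slid the bare box along the wood until it sat against the fence and the red stop block, then let go, backed off and handed the job in at about 17 s. `sign_off()` reports no verdict.

- **How:** two half-open fingertips pushed the near long side until it met the fence (about 5 N felt). The closed fingers then pushed the outer end until it met the stop block (about 2.5 N felt).
- **Box at the end:** by the scene camera its centre is at about x +42, y +62 mm in the board's frame, against a target of +40, +62. Its yaw matches the fence within 0.5°, and the last picture shows it flush with both stops.
- **Bystanders:** the blue box and the jar read within about 0.5–4 mm of where they started in both cameras, which is within measuring noise.

Some checks disagreed:
- **First push missed:** it passed over the box without touching it. The camera put the fingertips about 25 mm above the reported TCP instead of 8 mm below it, so I pushed with a reported TCP height of about -2 mm.
- **Cameras differ in x:** the two cameras differ by about 7 mm, so I relied on the scene camera and on feeling contact.
- **Top camera's board fit:** the red block split the outline of the fence and stop as the top camera saw it, so I did not use that fit.

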